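Roll the brass edge strip down

ROBOT

A 6-joint arm with a two-finger parallel gripper is mounted at the origin on a cart in front of the work surface, level with it; the furniture and walls round the work are solid. World frame = base frame: x ahead of the robot, y to its left, z up, the work surface at z = 0. Lengths are in m, angles in rad, forces in N, time in s.
With the tool pointing down it reaches from about 0.3 to 0.775 m from the base axis. Payload 14.6 kg.
Tool frame: the origin (TCP) lies at the very end of the fingers, on their centre line; the grasp point (between the pads) lies 19 mm behind it; z points along the fingers, y is the line along which they close (so a half turn about z gives the same grasp; the last joint's range is limited). The gripper opens to 94 mm and grips with 3 to 60 N. Pads are 16 mm wide; open, the fingers measure 119 mm over their backs; the gripper's body (75 mm by 177 mm) begins 78 mm behind the grasp point.
Start: joints at [1.274, 0.3, 1.521, -0, 1.321, -0.067], TCP at [0.125, 0.536, 0.205] pointing down, gripper open.
Joint ranges: [-3.03, 3.03], [-0.79, 2.21], [0.23, 2.52], [-1.04, 4.18], [0, 3.07], [-2.55, 2.55]. Speed limits (rad/s): [2.22, 2.22, 2.57, 3.14, 3.14, 3.14].

INTERFACE

Orientations are given as [roll, pitch, yaw] about the fixed x, y, z axes, in that order (R = Rz(yaw) Ry(pitch) Rx(roll)).
In Python, from station import ctrl gives the robot as it stands.
- The arm moves only by the shell command python3 -m pendant 'ROWS' [OPENING] [FORCE]. ROWS is JSON, a list of rows, each a list of 2 entries, a list of its own where there are three numbers: the shift along the world's x, y, z in cm, then the turn about the world's z in rad. A call has 1 to 20 rows; each row shifts and turns the commanded pose from where the row before left it; what a row does not reach is not made up. A row lasts 1/12 s, in which the tool goes at most 41.7 mm and 7.16 degrees, less where a joint would pass 70% of its speed; a pose out of reach is approached as far as the arm can. A call is refused whole if a number of a shift passes 4.17 or a number of a turn 0.125, either way. A call with a gripper value outside its range is refused whole. OPENING is the opening, from 0 (shut) to 1 (fully open), set as the call begins (- or left out, the last holds). The fingers move at their own pace and stop on an object; FORCE is the grip in N (left out, the last holds). Time passes only in rows, so rows that do not move let the fingers close. It gives the time, the measured TCP pose, the force, the opening and the grip force at its end, in the units of the state.
- ctrl.get_obs(): the state, without advancing time (a new reading comes with each control period).
- ctrl.camera(name): name is "side" or "top" or "wrist"; returns a dict with "color" (480x640x3 uint8, red, green, blue), "intrinsics" (3x3 intrinsics, pixels), "camera_from_world" (4x4, takes a point from world to camera coordinates). Camera axes: x right, y down, z forward; pixel columns grow to the right and rows downward; lengths in m; the calibration is good to about 2 mm. The wrist camera is an equidistant fisheye: a pixel r from the principal point sees the ray r / f radians off the axis. A picture is of the moment at which its call begins. There is no depth.
- ctrl.hand_in(): hands the job in; it is judged then, once.
The state is a dict: "time_s": time; "qpos": joint angles; "joint_vel": joint speeds; "tau": joint torques, N m; "ee_pos": TCP position; "eef_rot": TCP orientation; "force": force on the tool from outside, world axes, zero at the start; "moment": the same for the moment, N m; "grip_width": finger opening in m; "grip_force": force on a finger pad.
Only numpy, scipy, OpenCV 4.12 (cv2) and the standard library are available. Lean on these libraries where they do the work, as an engineer would, in place of code of your own. Each camera call takes 0.05 s, during which the arm holds its last target. There are 200 camera calls.

TASK

Take the hand roller from its wooden rest and, in one unbroken pass without lifting off, roll it along the brass strip from end to end with firm even pressure, about 15 newtons and never over 25, until all six sections are right down on the bed. Press the strip only with the roller's wheel, never with the gripper. Then hang the roller upright in its rest again and let go, leaving the other things where they are.

Things in the scene. Friction and masses are not known exactly. Their poses are not given: they have to be found in the camera images.
- jig: Edging jig, fixed: beech base board 192 x 72 x 20 mm. Origin: centre of its underside, on the table; x along its length and the strip, y across, z up. On it a steel bed, 160 x 30 mm, carries the strip: six separate brass sections in a row along x, each 25 x 26 x 6 mm, 26 mm apart centre to centre (x = -78 to +78 mm, y = 0). Seated, a section's top is 6 mm above the bed; at the start 3.5 to 5 mm more.
- strip_mid (a point): Middle of the strip seen from above, on the top face of the jig's base board, 20 mm above the table; axes as the jig's. The bed above it is shimmed for the job: its top lies 11 to 29 mm above this point and it slopes along x by up to 0.03 rad either way. Neither is measured: find the height by feel and follow the slope by force.
- rest_mouth (a point): Centre of the mouth of the roller's rest, 68 mm above the table: a fixed square wooden well with an opening of 54 mm (its x) by 48 mm (its y), outside 72 x 66 mm, on a foot 94 x 88 mm; z up.
- roller: Hand roller, 0.34 kg, 129 mm high. Origin under the wheel (spring out), z up, x the way it rolls, y along the axle. Wheel 40 mm diameter, 24 wide, in a fork 40 wide; collar 66 x 60 x 7 mm, its underside 60 mm above the origin; on top a square handle. The fork slides in up to 12 mm against a spring (4.5 N to start, then 4 N per mm). It hangs in the rest by its collar, its x along the rest's x.
- roller_handle (a point): Centre of the roller's square handle, half-way up it: 96 mm above the wheel's lowest point (spring out), 36 mm above the collar's underside, 29 mm below the handle's top. 36 mm above rest_mouth when hung up. Axes as the roller's; take it across two flat sides (30 mm).
- wheel_axle (a point): Centre of the roller's wheel, on the axle, 20 mm above its lowest point.
- wheel (a joint): Turn of the roller's wheel on its axle, rad; 0 at the start; either way as it rolls (1 rad is 20 mm of travel).
- gooseneck_lamp: Lamp over the sewing machine, fixed. Its hanging shade is a hazard between the two work places: relative to the origin it fills x (ahead) -140 to -50 mm, y (to the left) +50 to +130 mm, z 0 to 100 mm in the room's axes, so its foremost part is 0.51 m in front of the robot, 0.26 to 0.36 m above the table. Carry across nearer to the robot than that.
- section_1 (a joint): How far strip section 1 (centre at x = -65 mm along the jig) has gone down, m: 0 to 0.0015 at the start (proud), 0.005 fully down on the bed. It stays where it is left; stiff studs: it moves only under more than 9 N.
- section_2 (a joint): How far strip section 2 (centre at x = -39 mm along the jig) has gone down, m: 0 to 0.0015 at the start (proud), 0.005 fully down on the bed. It stays where it is left; stiff studs: it moves only under more than 9 N.
- section_3 (a joint): How far strip section 3 (centre at x = -13 mm along the jig) has gone down, m: 0 to 0.0015 at the start (proud), 0.005 fully down on the bed. It stays where it is left; stiff studs: it moves only under more than 9 N.
- section_4 (a joint): How far strip section 4 (centre at x = 13 mm along the jig) has gone down, m: 0 to 0.0015 at the start (proud), 0.005 fully down on the bed. It stays where it is left; stiff studs: it moves only under more than 9 N.
- section_5 (a joint): How far strip section 5 (centre at x = 39 mm along the jig) has gone down, m: 0 to 0.0015 at the start (proud), 0.005 fully down on the bed. It stays where it is left; stiff studs: it moves only under more than 9 N.
- section_6 (a joint): How far strip section 6 (centre at x = 65 mm along the jig) has gone down, m: 0 to 0.0015 at the start (proud), 0.005 fully down on the bed. It stays where it is left; stiff studs: it moves only under more than 9 N.
- scissors: Bystander: orange-handled scissors; origin at its underside. Leave it alone.
- wax_block: Bystander: yellow wax block; origin at its underside. Leave it alone.
- cone_0: Bystander: red thread cone; origin at its underside. Leave it alone.
- bobbin_1: Bystander: bobbin; origin at its underside. Leave it alone.
- buckle: Bystander: brass ring buckle; origin at its underside. Leave it alone.
- tape_roll: Bystander: rolled tape measure; origin at its underside. Leave it alone.
- screwdriver_red: Bystander: red screwdriver; origin at its underside. Leave it alone.

How it is judged:
On the way, in this order (a step that is already met when the one before it is completed fails the run):
1. the roller is lifted out of its rest (z of roller_handle in the frame of rest_mouth above 0.08 m), for 0.1 s.
2. all six sections are down, the roller's wheel pressing on the strip and turned at least 4 rad in rolling along it (value of joint each of section_1, section_2, section_3, section_4, section_5, section_6 above 0.0035 m and contact force between roller and jig above 3 N and (value of joint wheel above 4 rad or value of joint wheel below -4 rad)), for 0.1 s.
At the end, for the whole second after the job is handed in: All six sections at least 3.5 mm of their 5 mm down; the roller back in its rest at rest: handle centre within 15 mm of the rest's axis and 30 to 42 mm above its mouth, upright to 0.12 rad (value of joint each of section_1, section_2, section_3, section_4, section_5, section_6 above 0.0035 m and horizontal distance between roller_handle and rest_mouth below 0.015 m and z of roller_handle in the frame of rest_mouth between 0.03 and 0.042 m and angle between roller_handle's own z axis and vertical below 0.12 rad and linear speed of roller below 0.02 m/s); the robot touches nothing.
It fails at once if the roller presses the jig or strip with more than 25 N (contact force between roller and jig above 25 N).
It fails at once if the robot itself presses on the jig or strip (contact force between any of the fingers, the arm and jig above 1.5 N).
It fails at once if the roller is lifted clear of the strip (wheel axle over 100 mm above the board's face) while some sections are down and others are not (value of joint any of section_1, section_2, section_3, section_4, section_5, section_6 above 0.0035 m and value of joint any of section_1, section_2, section_3, section_4, section_5, section_6 below 0.003 m and z of wheel_axle in the frame of strip_mid above 0.1 m).
It fails at once if a bystander is moved by more than 25 mm (distance of any of scissors, wax_block, cone_0, bobbin_1, buckle, tape_roll, screwdriver_red from where it was at the start of the episode above 0.025 m).
It also fails if it takes over 72 s, if anything falls off the work surface, if the arm or the gripper's body presses on something with over 40 N, if the wrist force passes 120 N, or if a joint passes its speed limit or range.

## Working session

There is one attempt and no reset: what is moved stays moved. The work goes in short steps, Python scripts to look and compute and a shell command to move; the robot and the scene stay as the last step left them, time stands still between calls to the robot, and variables do not carry over. Pictures are saved under pics/ and viewed, at most 10 in all, crops included, and the job is handed in when it is done.

```bash
mkdir -p pics
python3 - <<'E'
from station import ctrl
import cv2,numpy as np
o=ctrl.get_obs();print(o)
for n in ["top","side"]:
    c=ctrl.camera(n);cv2.imwrite(f"pics/{n}0.png",c["color"][:,:,::-1]);np.savez(f"{n}0.npz",**c)
    print(n,c["intrinsics"].tolist(),np.round(c["camera_from_world"],4).tolist())
E
```

```text
{'time_s': 0.0, 'qpos': array([ 1.27443769e+00,  3.00456771e-01,  1.52161843e+00,  4.04536878e-06,
        1.32071946e+00, -6.66034423e-02]), 'joint_vel': array([-0.00072591, -0.00121505,  0.00063904,  0.00085895, -0.00113988,
       -0.00075138]), 'tau': array([ 5.61427732e-04, -5.31784201e+01, -3.52737808e+01,  7.08972942e-02,
        2.43730098e-02, -7.03275646e-05]), 'ee_pos': array([0.12517713, 0.53527428, 0.2048784 ]), 'eef_rot': array([-3.14039358e+00, -8.39079850e-05,  2.91183641e+00]), 'force': array([ 0.14963458, -0.55021474, -0.83767712]), 'moment': array([-0.01785161, -0.02343422,  0.04991629]), 'grip_force': 0.0, 'grip_width': 0.09431570063491702}
top [[622.8440772444832, 0.0, 324.9426592322031], [0.0, 622.8440772444832, 245.7622142475864], [0.0, 0.0, 1.0]] [[-0.0025, -1.0, 0.002, -0.0892], [-0.9967, 0.0023, -0.0814, 0.5472], [0.0814, -0.0022, -0.9967, 1.8483], [0.0, 0.0, 0.0, 1.0]]
side [[592.944542671379, 0.0, 322.78303599030835], [0.0, 592.944542671379, 241.44937981543052], [0.0, 0.0, 1.0]] [[-0.9994, 0.0291, 0.0196, 0.5427], [-0.0017, 0.5182, -0.8553, 0.1703], [-0.035, -0.8548, -0.5178, 1.9913], [0.0, 0.0, 0.0, 1.0]]
```

View pics/top0.png

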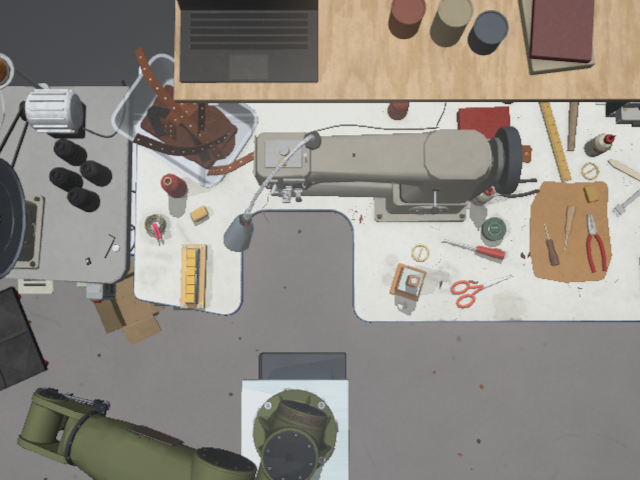

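View pics/side0.png

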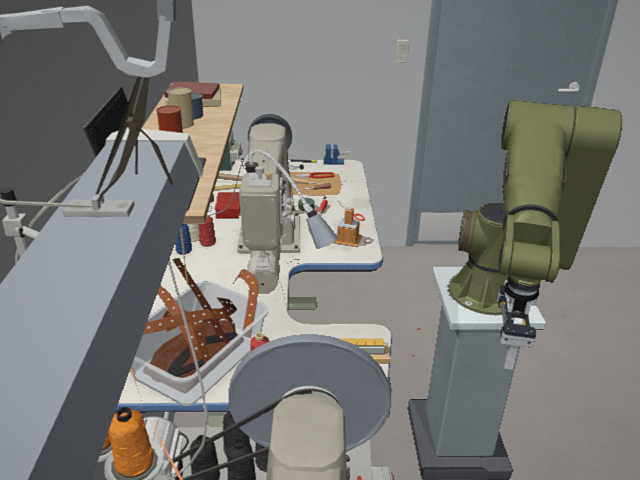

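The top view shows the jig with the yellow strip around (194,276), the rest with the roller around (408,282), and the lamp shade at (238,235). I'll enlarge both work places and get rough positions.

```bash
cat > h.py <<'E'
import numpy as np,cv2
from station import ctrl
def ray(c,u,v):
    K=c["intrinsics"];T=c["camera_from_world"];R=T[:3,:3]
    d=R.T@np.array([(u-K[0,2])/K[0,0],(v-K[1,2])/K[1,1],1.]);return -R.T@T[:3,3],d
def rayf(c,u,v):
    K=c["intrinsics"];T=c["camera_from_world"];R=T[:3,:3]
    x=(u-K[0,2])/K[0,0];y=(v-K[1,2])/K[1,1];r=np.hypot(x,y)+1e-12
    return -R.T@T[:3,3],R.T@np.array([x/r*np.sin(r),y/r*np.sin(r),np.cos(r)])
def plane(od,z): o,d=od;return o+d*(z-o[2])/d[2]
def proj(c,P):
    T=c["camera_from_world"];p=T[:3,:3]@np.array(P)+T[:3,3];q=c["intrinsics"]@p;return q[:2]/q[2]
def cross(a,b):
    A=np.stack([a[1],-b[1]],1);s=np.linalg.lstsq(A,b[0]-a[0],rcond=None)[0]
    p,q=a[0]+s[0]*a[1],b[0]+s[1]*b[1];return (p+q)/2,np.linalg.norm(p-q)
E
python3 - <<'E'
from h import *
t=np.load("top0.npz");s=np.load("side0.npz");I=t["color"][:,:,::-1];S=s["color"][:,:,::-1]
f=lambda a:cv2.resize(a,(400,300),interpolation=cv2.INTER_CUBIC)
o=np.vstack([np.hstack([f(I[237:312,145:245]),f(I[247:322,358:458])]),np.hstack([f(S[322:382,320:400]),f(S[195:255,305:385])])])
cv2.imwrite("pics/crops.png",o)
print(plane(ray(t,194,276),.05),plane(ray(t,410,281),.12),plane(ray(t,408,282),.05))
hsv=cv2.cvtColor(t["color"],cv2.COLOR_RGB2HSV)
m=cv2.inRange(hsv,(15,120,120),(32,255,255));m[:,:170]=0;m[:,220:]=0;m[:240]=0;m[315:]=0
cs,_=cv2.findContours(m,0,2)
for k in cs:
    if cv2.contourArea(k)>20: print(cv2.minAreaRect(k))
E
```

```text
[0.4562353  0.29549928 0.05      ] [ 0.43825631 -0.33113616  0.12      ] [ 0.43705714 -0.33489627  0.05      ]
((190.0, 293.0), (16.0, 8.0), 90.0)
((190.0, 275.0), (16.0, 8.0), 90.0)
((191.0, 257.5), (15.0, 8.0), 90.0)
```

View pics/crops.png

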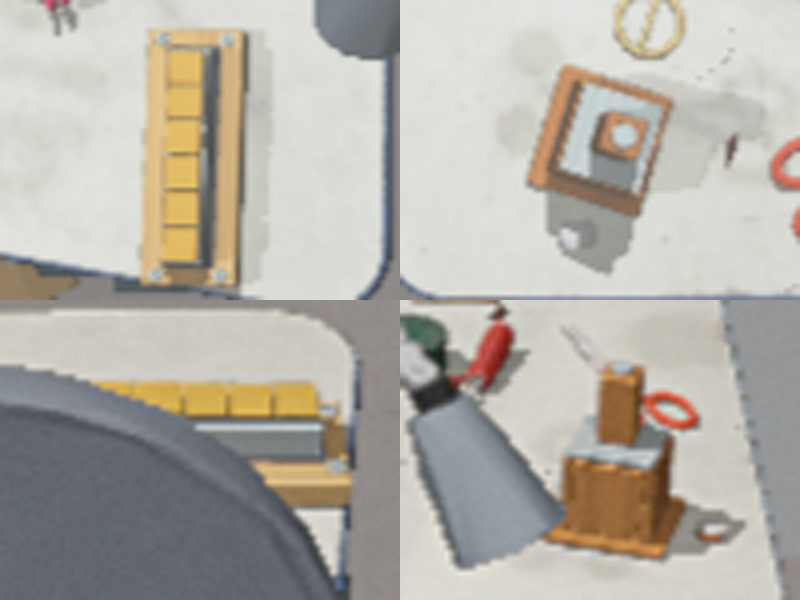

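```bash
python3 - <<'E'
from h import *
t=np.load("top0.npz")
f=lambda u,v,z:plane(ray(t,145+u/4,237+v/4),z)[:2]
for p in [(148,30),(245,32),(238,290),(140,285)]: print(f(*p,.02).round(4))
print("lamp",plane(ray(t,238,240),.26))
E
python3 -m pendant '[[[2.15,-3.35,0.75],0],[[2.15,-3.35,0.75],0],[[2.15,-3.35,0.75],0],[[2.15,-3.35,0.75],0],[[2.15,-3.35,0.75],0],[[2.15,-3.35,0.75],0],[[2.15,-3.35,0.75],0],[[2.15,-3.35,0.75],0],[[2.15,-3.35,0.75],0],[[2.15,-3.35,0.75],0],[[0.6,-4,0],0],[[0.6,-4,0],0],[[0.6,-4,0],0],[[0.6,-4,0],0],[[0.6,-4,0],0],[[0.6,-4,0],0],[[0.6,-4,0],0],[[0.6,-4,0],0]]' 1
python3 -m pendant '[[[0.4,-3.8,0],0],[[0.4,-3.8,0],0],[[0.4,-3.8,0],0],[[0.4,-3.8,0],0],[[0,0,0],0],[[0,0,0],0],[[0,0,0],0]]'
python3 - <<'E'
from h import *
c=ctrl.camera("wrist");cv2.imwrite("pics/w1.png",c["color"][:,:,::-1]);np.savez("w1.npz",**c)
o=ctrl.get_obs();print(o["qpos"],o["ee_pos"],o["eef_rot"]);print(c["intrinsics"],np.linalg.inv(c["camera_from_world"]))
E
```

```text
[0.552  0.3392]
[0.5503 0.2663]
[0.3574 0.269 ]
[0.3612 0.3421]
lamp [0.54325033 0.13789413 0.26      ]
time_s: 1.6
ee_pos: [0.3879, -0.1216, 0.2805]
eef_rot: [3.142, 0.0, 2.911]
force: [1.1, 1.8, 0.5]
grip_width: 0.0938
grip_force: 0.0
time_s: 2.18
ee_pos: [0.4041, -0.2711, 0.2801]
eef_rot: [3.141, -0.001, 2.912]
force: [-0.2, 0.5, -0.5]
grip_width: 0.0948
grip_force: 0.0
[-6.65381836e-01  1.07056743e-01  1.57860732e+00  1.42248648e-04
  1.45619370e+00 -2.00697693e+00] [ 0.40425231 -0.27066975  0.28041561] [ 3.14135257e+00 -1.80585919e-04  2.91237515e+00]
[[371.64829954   0.         317.56866951]
 [  0.         371.64829954 242.91165994]
 [  0.           0.           1.        ]] [[ 2.28666119e-01  9.47707644e-01  2.22625305e-01  3.39608984e-01]
 [ 9.73504895e-01 -2.22569913e-01 -5.24485669e-02 -2.56290731e-01]
 [-1.56212885e-04  2.28720035e-01 -9.73492230e-01  4.59972303e-01]
 [ 0.00000000e+00  0.00000000e+00  0.00000000e+00  1.00000000e+00]]
```

View pics/w1.png

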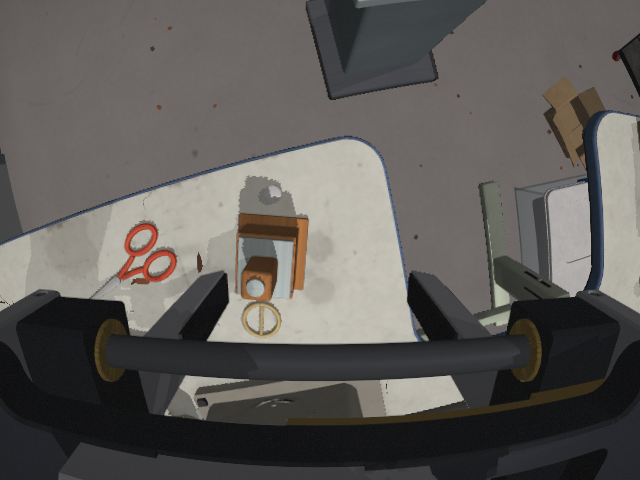

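The wrist view shows the rest at about (270,255), nearly square with the image, with the handle-top disc at (255,287). Next I'll zoom in to tell the rest's x from its y.

Run:
```python
from h import *
c=np.load("w1.npz");I=c["color"][:,:,::-1]
cv2.imwrite("pics/w1c.png",cv2.resize(I[200:310,225:320],None,fx=5,fy=5,interpolation=cv2.INTER_CUBIC))
```

```text
(no output)
```

View pics/w1c.png

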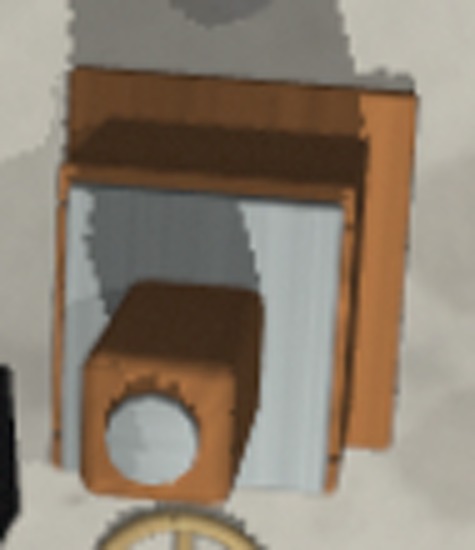

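The crop shows the collar corners at (68,183), (345,205) and (328,492), and the handle-top corners at about (88,350), (235,360), (228,500) and (83,490).

Run:
```python
from h import *
c=np.load("w1.npz")
f=lambda u,v,z:plane(rayf(c,225+(u+.5)/5-.5,200+(v+.5)/5-.5),z)[:2]
def rep(n,pts,z):
    P=np.array([f(*p,z) for p in pts]);d=np.roll(P,-1,0)-P
    print(n,P.round(4).tolist(),"len",np.linalg.norm(d,axis=1).round(4),"ang",np.arctan2(d[:,1],d[:,0]).round(3),"c",((P[0]+P[2])/2).round(4))
rep("collar",[(68,183),(345,205),(328,493),(58,470)],.075)
rep("well",[(62,168),(357,190),(338,493),(50,465)],.068)
rep("handle",[(88,352),(238,362),(228,502),(83,490)],.133)
t=np.load("top0.npz")
g=lambda u,v,z:plane(ray(t,358+(u-400)/4,247+v/4),z)[:2]
print("disc w",f(152,440,.133),"top",g(625,134,.133))
print("well corners top",[g(*p,.068).round(4).tolist() for p in [(568,66),(672,100),(640,215),(540,185)]])
```

```text
collar [[0.4009, -0.3585], [0.4194, -0.3013], [0.4822, -0.3211], [0.4638, -0.3796]] len [0.0601 0.0659 0.0613 0.0663] ang [ 1.259 -0.306 -1.877  2.818] c [ 0.4416 -0.3398]
well [[0.3985, -0.3607], [0.4182, -0.2988], [0.4853, -0.3201], [0.4644, -0.3833]] len [0.065  0.0705 0.0665 0.0697] ang [ 1.263 -0.308 -1.89   2.812] c [ 0.4419 -0.3404]
handle [[0.4236, -0.3484], [0.4317, -0.3212], [0.4584, -0.3305], [0.45, -0.3574]] len [0.0284 0.0282 0.0281 0.0279] ang [ 1.28  -0.336 -1.872  2.814] c [ 0.441  -0.3395]
disc w [ 0.44306405 -0.34131251] top [ 0.43931118 -0.34131483]
well corners top [[0.4907, -0.3098], [0.4657, -0.3854], [0.3821, -0.3608], [0.404, -0.2883]]
```

```bash
python3 -m pendant '[[[0.27,-0.49,-0.7],-0.118],[[0.27,-0.49,-0.7],-0.118],[[0.27,-0.49,-0.7],-0.118],[[0.27,-0.49,-0.7],-0.118],[[0.27,-0.49,-0.7],-0.118],[[0.27,-0.49,-0.7],-0.118],[[0.27,-0.49,-0.7],-0.118],[[0.27,-0.49,-0.7],-0.118],[[0.27,-0.49,-0.7],-0.118],[[0.27,-0.49,-0.7],-0.118],[[0.27,-0.49,-0.7],-0.118],[[0.27,-0.49,-0.7],-0.118],[[0.27,-0.49,-0.7],-0.118],[[0.27,-0.49,-0.7],-0.118],[[0,0,0],0],[[0,0,0],0],[[0,0,0],0]]'
python3 - <<'E'
from h import *
c=ctrl.camera("wrist");cv2.imwrite("pics/w2.png",c["color"][:,:,::-1]);np.savez("w2.npz",**c)
o=ctrl.get_obs();print(o["qpos"],o["ee_pos"],o["eef_rot"])
E
```

```text
time_s: 3.65
ee_pos: [0.4423, -0.3394, 0.1832]
eef_rot: [3.141, 0.0, 1.265]
force: [-0.1, -0.2, -0.2]
grip_width: 0.0938
grip_force: 0.0
[-7.20382295e-01  3.34695822e-01  1.52814338e+00  1.44740943e-05
  1.27782946e+00 -4.13464866e-01] [ 0.44228716 -0.33951101  0.1832188 ] [3.14074095e+00 3.58551809e-04 1.26387457e+00]
```

View pics/w2.png

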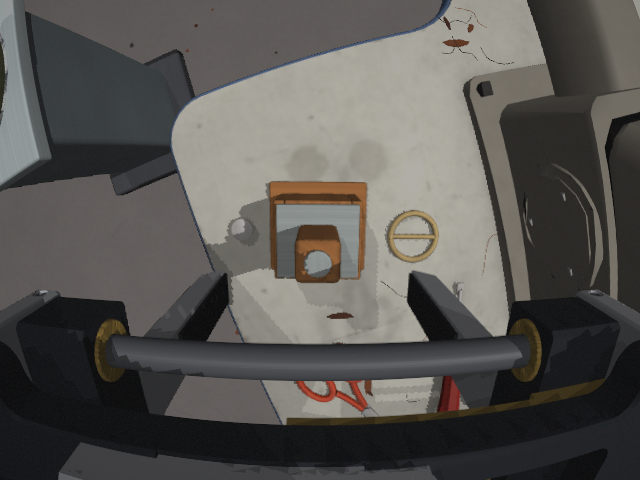

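The handle is centred between the fingers, with its top disc at (318,263), and lies square to them. I'll descend and grip.

```bash
python3 -m pendant '[[[0,0,-2],0],[[0,0,-2],0],[[0,0,-2],0],[[0,0,-2],0],[[0,0,-1.8],0],[[0,0,0],0],[[0,0,0],0]]'
python3 -m pendant '[[[0,0,0],0],[[0,0,0],0],[[0,0,0],0],[[0,0,0],0],[[0,0,0],0],[[0,0,0],0],[[0,0,0],0],[[0,0,0],0],[[0,0,0],0],[[0,0,0],0]]' 0 55
```

```text
time_s: 4.28
ee_pos: [0.4421, -0.3398, 0.0848]
eef_rot: [-3.141, -0.0, 1.262]
force: [-0.4, 0.0, 1.1]
grip_width: 0.0941
grip_force: 0.0
time_s: 5.12
ee_pos: [0.4421, -0.3401, 0.0844]
eef_rot: [-3.141, -0.0, 1.26]
force: [-0.3, 0.6, -0.0]
grip_width: 0.031
grip_force: 0.0
```

```bash
python3 -m pendant '[[[0,0,0],0],[[0,0,0],0],[[0,0,0],0],[[0,0,0],0],[[0,0,0.5],0],[[0,0,0.5],0],[[0,0,1],0],[[0,0,1],0],[[0,0,0],0],[[0,0,0],0]]'
```

```text
time_s: 5.95
ee_pos: [0.4424, -0.3403, 0.1154]
eef_rot: [3.14, 0.001, 1.26]
force: [-0.6, 0.6, -3.8]
grip_width: 0.0296
grip_force: 55.0
```

```bash
python3 -m pendant '[[[0,0,2],0],[[0,0,2],0],[[0,0,2],0],[[0,0,2],0],[[0,0,2],0],[[0,0,2],0],[[0,0,2],0],[[-1.64,3.8,0],0],[[-1.64,3.8,0],0],[[-1.64,3.8,0],0],[[-1.64,3.8,0],0],[[-1.64,3.8,0],0]]'
python3 -m pendant '[[[0,3.5,0],0.03],[[0,3.5,0],0.03],[[0,3.5,0],0.03],[[0,3.5,0],0.03],[[0,3.5,0],0.03],[[0,3.5,0],0.03],[[0,3.5,0],0.03],[[0,3.5,0],0.03],[[0,3.5,0],0.03],[[0,3.5,0],0.026],[[0.2,3,0],0],[[0.4,3,0],0],[[0.6,3,0],0],[[0.8,1.4,0],0],[[0.5,0,0],0],[[0,0,-2],0],[[0,0,-2],0],[[0,0,-2],0],[[0,0,0],0],[[0,0,0],0]]'
python3 - <<'E'
from h import *
c=ctrl.camera("wrist");cv2.imwrite("pics/w3.png",c["color"][:,:,::-1]);np.savez("w3.npz",**c)
o=ctrl.get_obs();print(o["qpos"],o["ee_pos"],o["eef_rot"],o["force"],o["moment"])
E
```

```text
time_s: 6.95
ee_pos: [0.3587, -0.1485, 0.2539]
eef_rot: [-3.141, -0.0, 1.259]
force: [0.7, 1.6, -2.3]
grip_width: 0.0294
grip_force: 55.0
time_s: 8.62
ee_pos: [0.3849, 0.3033, 0.1943]
eef_rot: [-3.14, 0.001, 1.555]
force: [0.2, 0.5, -2.7]
grip_width: 0.0296
grip_force: 55.0
[ 5.92799909e-01  1.76226339e-01  1.69830797e+00 -1.31486330e-05
  1.26662157e+00  6.08219257e-01] [0.38534469 0.30370055 0.19532493] [ 3.14122703e+00 -2.39284508e-04  1.55538096e+00] [-0.12646687 -1.16491582 -3.93826078] [-0.07074059  0.00109629 -0.05237178]
```

View pics/w3.png

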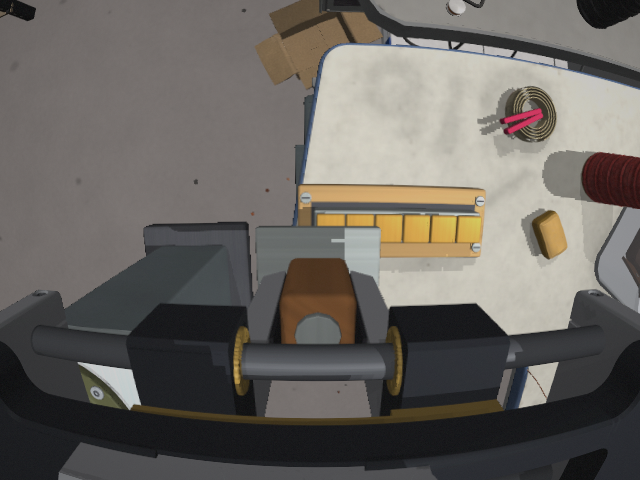

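The board's corners are at (299,185), (485,189) and (479,257), and the sections run from about (317,212) to (482,215). I'll check the board centre and yaw from these.

Run:
```python
from h import *
c=np.load("w3.npz")
for p in [(299.5,185),(485,189),(479.5,257)]: print(p,plane(rayf(c,*p),.02).round(4))
hsv=cv2.cvtColor(c["color"],cv2.COLOR_RGB2HSV);m=cv2.inRange(hsv,(20,150,150),(32,255,255));m[:190]=0;m[262:]=0;m[:,:290]=0;m[:,500:]=0
k=max(cv2.findContours(m,0,2)[0],key=cv2.contourArea)[:,0]
for n,x in [("right",k[:,0].max()),("left",k[:,0].min())]: print(n,x,k[abs(k[:,0]-x)<3].tolist()[:8])
col=k[abs(k[:,0]-455)<4];print(col[:,1].min(),col[:,1].max())
for z in (.045,.055): print(z,[plane(rayf(c,455,v),z).round(4).tolist() for v in (col[:,1].min(),col[:,1].max())])
```

```text
(299.5, 185) [0.3677 0.3423 0.02  ]
(485, 189) [0.5558 0.3392 0.02  ]
(479.5, 257) [0.5548 0.2674 0.02  ]
right 456 [[454, 238], [454, 232], [455, 231], [455, 222], [454, 223], [455, 224], [455, 225], [454, 226]]
left 433 [[433, 217], [433, 231], [433, 230], [434, 229], [435, 230], [435, 235], [435, 235]]
217 241
0.045 [[0.5135, 0.3143, 0.045], [0.515, 0.2911, 0.045]]
0.055 [[0.5097, 0.3159, 0.055], [0.5111, 0.2935, 0.055]]
```

```bash
cat > g.py <<'E'
import sys
from h import *
o=ctrl.get_obs();f=o["force"];print("t",round(o["time_s"],2),"F",f.round(1),"p",o["ee_pos"].round(4),"M",o["moment"].round(2))
sys.exit(0 if f[2]<float(sys.argv[1]) else 1)
E
python3 -m pendant '[[[0.45,0.13,-1.5],0],[[0,0,-1.5],0],[[0,0,-1.2],0],[[0,0,0],0],[[0,0,0],0],[[0,0,0],0]]' >/dev/null; python3 g.py 0 &&
python3 -m pendant '[[[0,0,-0.1],0],[[0,0,-0.1],0],[[0,0,-0.1],0],[[0,0,0],0]]' >/dev/null && python3 g.py 0 &&
python3 -m pendant '[[[0,0,-0.1],0],[[0,0,-0.1],0],[[0,0,-0.1],0],[[0,0,0],0]]' >/dev/null && python3 g.py 0 &&
python3 -m pendant '[[[0,0,-0.1],0],[[0,0,-0.1],0],[[0,0,-0.1],0],[[0,0,0],0]]' >/dev/null && python3 g.py 0 &&
python3 -m pendant '[[[0,0,-0.1],0],[[0,0,-0.1],0],[[0,0,-0.1],0],[[0,0,0],0]]' >/dev/null && python3 g.py 0 &&
python3 -m pendant '[[[0,0,-0.1],0],[[0,0,-0.1],0],[[0,0,-0.1],0],[[0,0,0],0]]' >/dev/null && python3 g.py 0 &&
python3 -m pendant '[[[0,0,-0.1],0],[[0,0,-0.1],0],[[0,0,-0.1],0],[[0,0,0],0]]' >/dev/null && python3 g.py 0
```

```text
t 9.17 F [-0.5  0.2 -2.1] p [0.3902 0.3056 0.154 ] M [-0.06  0.04  0.03]
t 9.5 F [-0.8  0.2 -3.8] p [0.3896 0.3052 0.1495] M [-0.05  0.04 -0.  ]
t 9.83 F [-0.7 -0.5 -3.9] p [0.3895 0.3052 0.1462] M [-0.05 -0.01  0.03]
t 10.17 F [-0.1  0.1 -3.5] p [0.3895 0.3052 0.1432] M [-0.05  0.06  0.04]
t 10.5 F [-0.2  0.4 -2.6] p [0.3895 0.3052 0.1402] M [-0.04  0.05  0.04]
t 10.83 F [ 0.1  0.8 -3. ] p [0.3895 0.3052 0.1372] M [-0.06  0.11  0.01]
t 11.17 F [-0.8  0.  -3.1] p [0.3895 0.3052 0.1342] M [-0.09  0.   -0.02]
```

```bash
python3 -m pendant '[[[0,0,-0.1],0],[[0,0,-0.1],0],[[0,0,-0.1],0],[[0,0,0],0]]' >/dev/null && python3 g.py -0.5 &&
python3 -m pendant '[[[0,0,-0.1],0],[[0,0,-0.1],0],[[0,0,-0.1],0],[[0,0,0],0]]' >/dev/null && python3 g.py -0.5 &&
python3 -m pendant '[[[0,0,-0.1],0],[[0,0,-0.1],0],[[0,0,-0.1],0],[[0,0,0],0]]' >/dev/null && python3 g.py -0.5 &&
python3 -m pendant '[[[0,0,-0.1],0],[[0,0,-0.1],0],[[0,0,-0.1],0],[[0,0,0],0]]' >/dev/null && python3 g.py -0.5 &&
python3 -m pendant '[[[0,0,-0.1],0],[[0,0,-0.1],0],[[0,0,-0.1],0],[[0,0,0],0]]' >/dev/null && python3 g.py -0.5 &&
python3 -m pendant '[[[0,0,-0.1],0],[[0,0,-0.1],0],[[0,0,-0.1],0],[[0,0,0],0]]' >/dev/null && python3 g.py -0.5
```

```text
t 11.5 F [-0.4  0.2 -3.6] p [0.3895 0.3052 0.1312] M [-0.09  0.12 -0.  ]
t 11.83 F [-0.3 -0.5 -3.3] p [0.3895 0.3052 0.1282] M [-0.07  0.1  -0.07]
t 12.17 F [ 0.1 -1.   5.6] p [0.3899 0.3054 0.1259] M [-0.22  0.03 -0.06]
```

```bash
python3 -m pendant '[[[0,0,-0.05],0],[[0,0,-0.05],0],[[0,0,0],0]]' >/dev/null && python3 g.py 11 &&
python3 -m pendant '[[[0,0,-0.05],0],[[0,0,-0.05],0],[[0,0,0],0]]' >/dev/null && python3 g.py 11 &&
python3 -m pendant '[[[0,0,-0.05],0],[[0,0,-0.05],0],[[0,0,0],0]]' >/dev/null && python3 g.py 11 &&
python3 -m pendant '[[[0,0,-0.05],0],[[0,0,-0.05],0],[[0,0,0],0]]' >/dev/null && python3 g.py 11 &&
python3 -m pendant '[[[0,0,-0.05],0],[[0,0,-0.05],0],[[0,0,0],0]]' >/dev/null && python3 g.py 11 &&
python3 -m pendant '[[[0,0,-0.05],0],[[0,0,-0.05],0],[[0,0,0],0]]' >/dev/null && python3 g.py 11 &&
python3 -m pendant '[[[0,0,-0.05],0],[[0,0,-0.05],0],[[0,0,0],0]]' >/dev/null && python3 g.py 11
```

```text
t 12.42 F [-0.1  0.8  4.7] p [0.39   0.3054 0.125 ] M [-0.25  0.05 -0.04]
t 12.67 F [-0.  -0.9  5.4] p [0.3899 0.3054 0.124 ] M [-0.28  0.07 -0.08]
t 12.92 F [-0.1 -0.5  5.4] p [0.39   0.3054 0.123 ] M [-0.27  0.06 -0.04]
t 13.17 F [ 0.3 -0.6  5.3] p [0.39   0.3054 0.122 ] M [-0.28  0.11 -0.01]
t 13.42 F [-0.8 -0.2  6.2] p [0.39   0.3055 0.1211] M [-0.31  0.16  0.01]
t 13.67 F [-0.1 -1.8  9.7] p [0.3901 0.3055 0.1203] M [-0.33  0.26 -0.  ]
t 13.92 F [ 0.2 -1.2 11. ] p [0.3902 0.3056 0.1195] M [-0.46  0.29  0.01]
```

```bash
python3 -m pendant '[[[0.15,-0.0023,0],0],[[0.15,-0.0023,0],0],[[0.15,-0.0023,0],0],[[0.15,-0.0023,0],0]]' >/dev/null && python3 g.py 14 && 
python3 -m pendant '[[[0.15,-0.0023,0],0],[[0.15,-0.0023,0],0],[[0.15,-0.0023,0],0],[[0.15,-0.0023,0],0]]' >/dev/null && python3 g.py 14
```

```text
t 14.25 F [-1.1 -1.5 11. ] p [0.3963 0.3055 0.1197] M [-0.48  0.39  0.  ]
t 14.58 F [-5.7 -1.4 13. ] p [0.4015 0.3054 0.1195] M [-0.39  1.34 -0.02]
```

```bash
python3 -m pendant '[[[0.1,-0.0015,0],0],[[0.1,-0.0015,0],0],[[0.1,-0.0015,0],0]]' >/dev/null && python3 g.py 15 && 
python3 -m pendant '[[[0.1,-0.0015,0],0],[[0.1,-0.0015,0],0],[[0.1,-0.0015,0],0]]' >/dev/null && python3 g.py 15
```

```text
t 14.83 F [-2.6 -1.6 13.1] p [0.405  0.3054 0.1197] M [-0.48  0.74 -0.03]
t 15.08 F [-0.8 -2.5 11.8] p [0.4083 0.3053 0.1198] M [-0.51  0.34  0.04]
```

```bash
python3 -m pendant '[[[0.12,-0.002,0],0],[[0.12,-0.002,0],0],[[0.12,-0.002,0],0],[[0.12,-0.002,0],0]]' >/dev/null && python3 g.py 14 && 
python3 -m pendant '[[[0.12,-0.002,0],0],[[0.12,-0.002,0],0],[[0.12,-0.002,0],0],[[0.12,-0.002,0],0]]' >/dev/null && python3 g.py 14 && 
python3 -m pendant '[[[0.12,-0.002,0],0],[[0.12,-0.002,0],0],[[0.12,-0.002,0],0],[[0.12,-0.002,0],0]]' >/dev/null && python3 g.py 14
```

```text
t 15.42 F [-0.7 -1.6 12.3] p [0.4132 0.3052 0.1198] M [-0.54  0.26 -0.06]
t 15.75 F [-1.2 -1.8 12. ] p [0.418  0.3052 0.1199] M [-0.53  0.28  0.  ]
t 16.08 F [-2.9 -1.4 13.7] p [0.4228 0.3051 0.1199] M [-0.57  0.75 -0.03]
```

```bash
python3 -m pendant '[[[0.1,-0.0015,0.005],0],[[0.1,-0.0015,0.005],0],[[0.1,-0.0015,0.005],0],[[0.1,-0.0015,0.005],0]]' >/dev/null && python3 g.py 14.5 && 
python3 -m pendant '[[[0.1,-0.0015,0],0],[[0.1,-0.0015,0],0],[[0.1,-0.0015,0],0],[[0.1,-0.0015,0],0]]' >/dev/null && python3 g.py 14.5 && 
python3 -m pendant '[[[0.12,-0.002,0],0],[[0.12,-0.002,0],0],[[0.12,-0.002,0],0],[[0.12,-0.002,0],0]]' >/dev/null && python3 g.py 14 && 
python3 -m pendant '[[[0.12,-0.002,0],0],[[0.12,-0.002,0],0],[[0.12,-0.002,0],0],[[0.12,-0.002,0],0]]' >/dev/null && python3 g.py 14
```

```text
t 16.42 F [-7.8 -0.8 15.1] p [0.4258 0.305  0.1199] M [-0.41  1.78 -0.03]
```

```bash
python3 -m pendant '[[[0.05,-0.001,0.03],0],[[0.1,-0.0015,0],0],[[0.1,-0.0015,0],0]]' >/dev/null && python3 g.py 14 && 
python3 -m pendant '[[[0.1,-0.0015,0],0],[[0.1,-0.0015,0],0],[[0.1,-0.0015,0],0],[[0.1,-0.0015,0],0]]' >/dev/null && python3 g.py 14 && 
python3 -m pendant '[[[0.12,-0.002,0],0],[[0.12,-0.002,0],0],[[0.12,-0.002,0],0],[[0.12,-0.002,0],0]]' >/dev/null && python3 g.py 14
```

```text
t 16.67 F [-4.9 -1.  13.9] p [0.4285 0.305  0.1202] M [-0.48  1.22  0.01]
t 17.0 F [-1.2 -2.1 12.6] p [0.4331 0.3049 0.1203] M [-0.54  0.54  0.02]
t 17.33 F [-0.4 -1.7 12.6] p [0.4382 0.3048 0.1204] M [-0.53  0.21 -0.03]
```

```bash
python3 -m pendant '[[[0.12,-0.002,0.004],0],[[0.12,-0.002,0.004],0],[[0.12,-0.002,0.004],0],[[0.12,-0.002,0.004],0]]' >/dev/null && python3 g.py 13.5 && 
python3 -m pendant '[[[0.12,-0.002,0.004],0],[[0.12,-0.002,0.004],0],[[0.12,-0.002,0.004],0],[[0.12,-0.002,0.004],0]]' >/dev/null && python3 g.py 13.5 && 
python3 -m pendant '[[[0.1,-0.0015,0.005],0],[[0.1,-0.0015,0.005],0]]' >/dev/null && python3 g.py 14.5 && 
python3 -m pendant '[[[0.1,-0.0015,0.005],0],[[0.1,-0.0015,0.005],0]]' >/dev/null && python3 g.py 14.5 && 
python3 -m pendant '[[[0.1,-0.0015,0.003],0],[[0.1,-0.0015,0.003],0]]' >/dev/null && python3 g.py 14
```

```text
t 17.67 F [ 0.1 -1.8 11.9] p [0.443  0.3047 0.1206] M [-0.5   0.23 -0.08]
t 18.0 F [-1.3 -0.7 11.2] p [0.4477 0.3046 0.1207] M [-0.48  0.23  0.02]
t 18.17 F [-4.1 -0.7 11.7] p [0.4494 0.3046 0.1207] M [-0.4   1.04  0.01]
t 18.33 F [-7.1 -0.1 12.2] p [0.4507 0.3045 0.1205] M [-0.36  1.8  -0.03]
t 18.5 F [-7.  -0.6 13.4] p [0.4526 0.3046 0.1206] M [-0.38  1.67  0.01]
```

```bash
python3 -m pendant '[[[0.1,-0.0015,0],0],[[0.1,-0.0015,0],0],[[0.1,-0.0015,0],0],[[0.1,-0.0015,0],0]]' >/dev/null && python3 g.py 13.5 && 
python3 -m pendant '[[[0.12,-0.002,0],0],[[0.12,-0.002,0],0],[[0.12,-0.002,0],0],[[0.12,-0.002,0],0]]' >/dev/null && python3 g.py 13.5 && 
python3 -m pendant '[[[0.12,-0.002,0.002],0],[[0.12,-0.002,0.002],0],[[0.12,-0.002,0.002],0],[[0.12,-0.002,0.002],0]]' >/dev/null && python3 g.py 13.5
```

```text
t 18.83 F [-1.8 -1.  11.2] p [0.4572 0.3045 0.1208] M [-0.45  0.81  0.  ]
t 19.17 F [-0.5 -1.6 10.8] p [0.4624 0.3044 0.1209] M [-0.4   0.21  0.01]
t 19.5 F [-1.  -0.6  9.9] p [0.4673 0.3043 0.121 ] M [-0.38  0.16  0.03]
```

```bash
python3 -m pendant '[[[0.12,-0.002,-0.008],0],[[0.12,-0.002,-0.008],0],[[0.12,-0.002,-0.008],0],[[0.12,-0.002,-0.008],0]]' >/dev/null && python3 g.py 13.5 && 
python3 -m pendant '[[[0.1,-0.0015,0.003],0],[[0.1,-0.0015,0.003],0],[[0.1,-0.0015,0.003],0]]' >/dev/null && python3 g.py 13.5 && 
python3 -m pendant '[[[0.1,-0.0015,0.003],0],[[0.1,-0.0015,0.003],0]]' >/dev/null && python3 g.py 14 &&
python3 -m pendant '[[[0.1,-0.0015,0.003],0],[[0.1,-0.0015,0.003],0]]' >/dev/null && python3 g.py 14 &&
python3 -m pendant '[[[0.1,-0.0015,0.003],0],[[0.1,-0.0015,0.003],0]]' >/dev/null && python3 g.py 14
```

```text
t 19.83 F [ 0.7 -0.7 11.9] p [0.4722 0.3042 0.1208] M [-0.45  0.16 -0.05]
t 20.08 F [-1.  -2.4 12. ] p [0.4752 0.3042 0.1208] M [-0.36  0.33 -0.04]
t 20.25 F [-5.  -1.3 11.6] p [0.4765 0.3041 0.1206] M [-0.34  1.47 -0.02]
t 20.42 F [-6.1 -0.1 11.9] p [0.478  0.3041 0.1205] M [-0.34  1.8   0.04]
t 20.58 F [-4.8 -1.4 11.9] p [0.4801 0.3041 0.1206] M [-0.31  1.4   0.01]
```

```bash
python3 -m pendant '[[[0.1,-0.0015,0],0],[[0.1,-0.0015,0],0],[[0.1,-0.0015,0],0],[[0.1,-0.0015,0],0]]' >/dev/null && python3 g.py 13.5 && 
python3 -m pendant '[[[0.12,-0.002,0],0],[[0.12,-0.002,0],0],[[0.12,-0.002,0],0],[[0.12,-0.002,0],0]]' >/dev/null && python3 g.py 13.5 && 
python3 -m pendant '[[[0.12,-0.002,0],0],[[0.12,-0.002,0],0],[[0.12,-0.002,0],0],[[0.12,-0.002,0],0]]' >/dev/null && python3 g.py 13.5
```

```text
t 20.92 F [-2.2 -1.  10.3] p [0.4847 0.304  0.1208] M [-0.35  0.62 -0.02]
t 21.25 F [-0.6 -0.5 10.8] p [0.4899 0.3039 0.1209] M [-0.31  0.15  0.01]
t 21.58 F [-0.2 -0.2 10.4] p [0.4947 0.3039 0.1209] M [-0.36  0.14 -0.02]
```

```bash
python3 -m pendant '[[[0.12,-0.002,-0.005],0],[[0.12,-0.002,-0.005],0],[[0.12,-0.002,-0.005],0],[[0.12,-0.002,0],0]]' >/dev/null && python3 g.py 13.5 && 
python3 -m pendant '[[[0.1,-0.0015,0.003],0],[[0.1,-0.0015,0.003],0],[[0.1,-0.0015,0.003],0]]' >/dev/null && python3 g.py 13.5 && 
python3 -m pendant '[[[0.1,-0.0015,0.003],0],[[0.1,-0.0015,0.003],0]]' >/dev/null && python3 g.py 14 &&
python3 -m pendant '[[[0.1,-0.0015,0.003],0],[[0.1,-0.0015,0.003],0]]' >/dev/null && python3 g.py 14 &&
python3 -m pendant '[[[0.1,-0.0015,0],0],[[0.1,-0.0015,0],0],[[0.1,-0.0015,0],0],[[0.1,-0.0015,0],0]]' >/dev/null && python3 g.py 13.5 && 
python3 -m pendant '[[[0.12,-0.002,0],0],[[0.12,-0.002,0],0],[[0.12,-0.002,0],0],[[0.12,-0.002,0],0]]' >/dev/null && python3 g.py 13.5
```

```text
t 21.92 F [-0.3 -1.3 10.1] p [0.4995 0.3038 0.1208] M [-0.34  0.1  -0.03]
t 22.17 F [-3.3 -0.5 10.2] p [0.5023 0.3037 0.1208] M [-0.24  0.73 -0.07]
t 22.33 F [-6.8 -0.3 10.5] p [0.5035 0.3037 0.1205] M [-0.21  1.66 -0.  ]
t 22.5 F [-6.  -1.  10.1] p [0.5053 0.3037 0.1204] M [-0.26  1.67 -0.02]
t 22.83 F [-2.1 -1.   9.3] p [0.5099 0.3036 0.1207] M [-0.27  0.8  -0.02]
t 23.17 F [-0.7 -0.5  8.6] p [0.5151 0.3035 0.1208] M [-0.3   0.17 -0.03]
```

```bash
python3 -m pendant '[[[0.12,-0.002,-0.015],0],[[0.12,-0.002,-0.015],0],[[0.12,-0.002,-0.015],0],[[0.12,-0.002,-0.015],0]]' >/dev/null && python3 g.py 13.5 && 
python3 -m pendant '[[[0.12,-0.002,-0.008],0],[[0.12,-0.002,-0.008],0],[[0.12,-0.002,0],0],[[0.12,-0.002,0],0]]' >/dev/null && python3 g.py 13.5 && 
python3 -m pendant '[[[0.1,-0.0015,0],0],[[0.1,-0.0015,0],0],[[0,0,0],0],[[0,0,0],0],[[0,0,0],0]]' >/dev/null && python3 g.py 13.5
python3 - <<'E'
from h import *
c=ctrl.camera("wrist");cv2.imwrite("pics/w4.png",c["color"][:,:,::-1]);np.savez("w4.npz",**c)
E
```

```text
t 23.5 F [-0.2 -1.3 10. ] p [0.5201 0.3034 0.1203] M [-0.36  0.1   0.07]
t 23.83 F [-0.9 -0.5  9.5] p [0.5249 0.3034 0.1203] M [-0.28  0.13  0.  ]
t 24.25 F [-0.1 -0.7  9.5] p [0.527  0.3033 0.1203] M [-0.36 -0.05 -0.08]
```

View pics/w4.png

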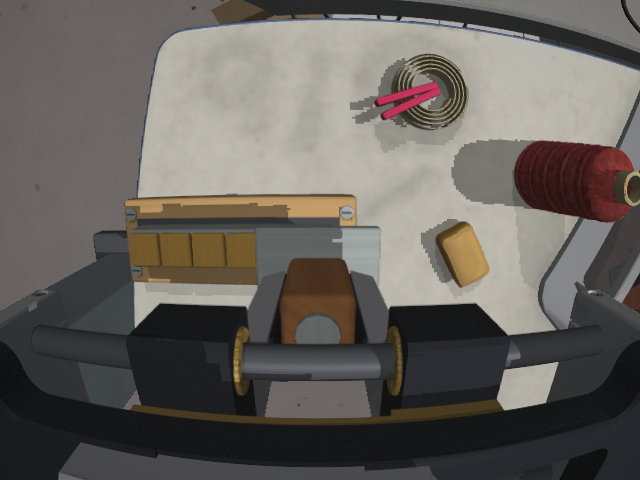

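Sections 1–4, at (130–255, 250), lie flush in line, and the grip hasn't slipped (disc still at 318,330). One last small press, then I'll lift and carry back on the near side of the lamp.

```bash
python3 -m pendant '[[[0,0,-0.03],0],[[0,0,-0.03],0],[[0,0,0],0],[[0,0,0],0]]' >/dev/null && python3 g.py 13.5
python3 -m pendant '[[[0,0,0.5],0],[[0,0,1],0],[[0,0,2],0],[[0,0,2],0],[[0,0,2],0],[[0,0,2],0],[[0,0,2],0],[[0,0,2],0],[[-2,0,0],0],[[-3.5,0,0],0],[[-3.5,0,0],0],[[-3.5,0,0],0],[[-3,0,0],0],[[-1.2,0,0],0],[[0,-2,0],-0.02],[[0,-3.5,0],-0.03],[[0,-3.5,0],-0.03],[[0,-3.5,0],-0.03],[[0,-3.5,0],-0.03],[[0,-3.5,0],-0.03]]'
python3 -m pendant '[[[0,-3.5,0],-0.03],[[0,-3.5,0],-0.03],[[0,-3.5,0],-0.03],[[0,-3.5,0],-0.036],[[0,-3.5,0],0],[[0,-3.5,0],0],[[0,-3.5,0],0],[[1.5,-3.5,0],0],[[1.6,-3.5,0],0],[[1.6,-3.5,0],0],[[1.6,-3.5,0],0],[[1.2,-2.5,0],0],[[0.6,-1.2,0],0],[[0,0,0],0],[[0,0,0],0],[[0,0,0],0]]'
python3 g.py 0
```

```text
t 24.63 F [-0.3 -0.6 10.9] p [0.527  0.3033 0.1198] M [-0.29 -0.06 -0.04]
time_s: 26.3
ee_pos: [0.3588, 0.1065, 0.2535]
eef_rot: [3.141, 0.0, 1.385]
force: [1.0, -0.5, -2.6]
grip_width: 0.0298
grip_force: 55.0
time_s: 27.63
ee_pos: [0.4399, -0.3135, 0.2532]
eef_rot: [-3.141, -0.0, 1.26]
force: [-0.3, -0.3, -3.2]
grip_width: 0.0295
grip_force: 55.0
t 27.63 F [-0.3 -0.3 -3.2] p [ 0.4399 -0.3135  0.2532] M [-0.1   0.12  0.03]
```

```bash
python3 -m pendant '[[[0.23,-1.3,0],0],[[0,-1.37,0],0],[[0,0,-2],0],[[0,0,-2],0],[[0,0,-1],0],[[0,0,0],0],[[0,0,0],0],[[0,0,0],0]]'
python3 - <<'E'
from h import *
c=ctrl.camera("wrist");np.savez("w5.npz",**c)
a=np.load("w3.npz")["color"]
o=np.hstack([a[200:380,220:420],c["color"][200:380,220:420]])[:,:,::-1]
cv2.imwrite("pics/w5.png",cv2.resize(o,None,fx=2,fy=2))
E
```

```text
time_s: 28.3
ee_pos: [0.4427, -0.3409, 0.2046]
eef_rot: [3.14, 0.001, 1.26]
force: [1.3, 0.5, -3.3]
grip_width: 0.0295
grip_force: 55.0
```

View pics/w5.png

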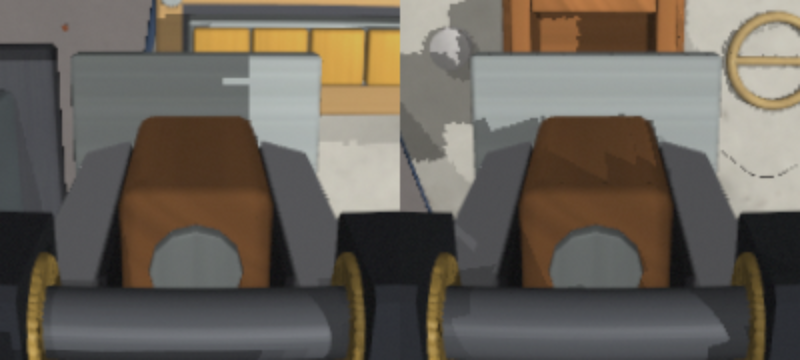

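The roller sits in the grip just as it did before rolling (collar edge and disc at the same pixels). I'll lower it into the well.

```bash
python3 -m pendant '[[[-0.05,0.05,-1.5],0],[[0,0,-1.5],0],[[0,0,-1.5],0],[[0,0,0],0],[[0,0,0],0]]' >/dev/null && python3 g.py 0 &&
python3 -m pendant '[[[0,0,-0.8],0],[[0,0,-0.8],0],[[0,0,-0.8],0],[[0,0,0],0]]' >/dev/null && python3 g.py 0 &&
python3 -m pendant '[[[0,0,-0.8],0],[[0,0,-0.8],0],[[0,0,-0.8],0],[[0,0,0],0]]' >/dev/null && python3 g.py 0 &&
python3 -m pendant '[[[0,0,-0.8],0],[[0,0,-0.8],0],[[0,0,-0.5],0],[[0,0,0],0]]' >/dev/null && python3 g.py 0 &&
python3 -m pendant '[[[0,0,-0.2],0],[[0,0,-0.2],0],[[0,0,0],0],[[0,0,0],0]]' >/dev/null && python3 g.py 0
```

```text
t 28.77 F [ 0.5 -0.6 -3.2] p [ 0.442  -0.3402  0.1589] M [-0.06  0.09  0.06]
t 29.1 F [-0.6 -0.1 -4.5] p [ 0.4414 -0.3397  0.1325] M [-0.1   0.13 -0.04]
t 29.43 F [ 0.5  0.6 -4. ] p [ 0.4412 -0.3396  0.1082] M [-0.06  0.11 -0.02]
t 29.77 F [-0.3  0.3 -4.8] p [ 0.4414 -0.3397  0.0878] M [-0.07  0.1   0.03]
t 30.1 F [-0.2 -1.  -2.4] p [ 0.4419 -0.3402  0.0854] M [-0.1   0.03 -0.02]
```

```bash
python3 -m pendant '[[[0,0,-0.05],0],[[0,0,0],0],[[0,0,0],0]]' >/dev/null; python3 g.py 0
python3 -m pendant '[[[0,0,0],0],[[0,0,0],0],[[0,0,0],0],[[0,0,0],0],[[0,0,0],0],[[0,0,0],0],[[0,0,0],0],[[0,0,0],0],[[0,0,0],0],[[0,0,0],0],[[0,0,0],0],[[0,0,0],0]]' 1
python3 -m pendant '[[[0,0,1],0],[[0,0,2],0],[[0,0,2],0],[[0,0,2],0],[[0,0,2],0],[[0,0,2],0],[[0,0,0],0],[[0,0,0],0],[[0,0,0],0]]'
python3 - <<'E'
from h import *
c=ctrl.camera("wrist");t=ctrl.camera("top");np.savez("w6.npz",**c);a=np.load("w2.npz")["color"]
f=lambda x:cv2.resize(x,(400,300))
T=t["color"]
o=np.vstack([np.hstack([f(a),f(c["color"])]),np.hstack([f(T[237:312,145:245]),f(T[247:322,358:458])])])
cv2.imwrite("pics/w6.png",o[:,:,::-1])
E
```

```text
t 30.35 F [-0.3 -0.1 -2.6] p [ 0.4419 -0.3402  0.0849] M [-0.03  0.09 -0.02]
time_s: 31.35
ee_pos: [0.4419, -0.3401, 0.0847]
eef_rot: [-3.142, -0.0, 1.26]
force: [-1.1, -0.7, -0.0]
grip_width: 0.0943
grip_force: 0.0
time_s: 32.1
ee_pos: [0.4417, -0.3399, 0.1943]
eef_rot: [-3.141, -0.0, 1.26]
force: [-0.1, 0.5, -0.5]
grip_width: 0.094
grip_force: 0.0
```

View pics/w6.png

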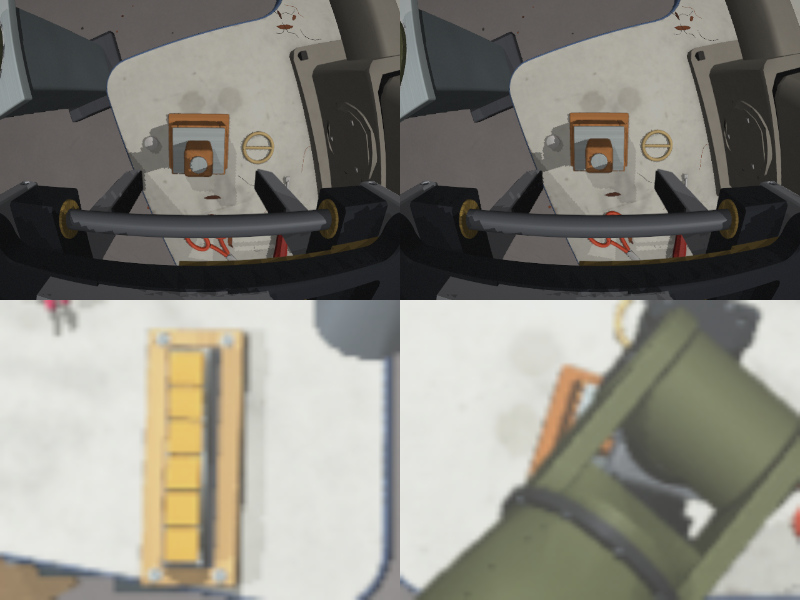

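The roller hangs in its rest just as it did at the start, and the gripper is clear above it.

```bash
python3 -c "
from station import ctrl
print(ctrl.hand_in())"
```

```text
the job is handed in; nothing more can be done
None
```

I rolled the strip in one unbroken pass with all six sections apparently down, hung the roller back upright in its rest, and handed the job in at about 32 s. The estimated contact force was mostly 12–17 N with a peak near 20 N, and the hand-in gave no verdict.

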